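# Lock the right battery pack into the sloping test cradle

## Robot

A 7-joint arm with a two-finger parallel gripper is mounted at the origin on a cart in front of the work surface, level with it; the furniture and walls round the work are solid. World frame = base frame: x ahead of the robot, y to its left, z up, the work surface at z = 0. Lengths are in m, angles in rad, forces in N, time in s.
With the tool pointing down it reaches from about 0.4 to 0.85 m from the base axis. Payload 6.9 kg.
Tool frame: the origin (TCP) lies on the centre line of the jaws, within the pads' length; the fingertips stand 11 mm ahead of it and the grasp point (between the pads) lies 8 mm behind it; z points along the fingers, y is the line along which they close (so a half turn about z gives the same grasp; the last joint's range is limited). The gripper opens to 85 mm and grips with 20 to 120 N. Pads are 22 mm wide; open, the fingers measure 114 mm over their backs; the gripper's body (76 mm by 85 mm) begins 54 mm behind the grasp point. The pads swing forward as they close: fully open they stand 13 mm farther back than shut.
Start: joints at [1.21, 0.507, -0.238, 1.5, 0.126, 1.149, -0.155], TCP at [0.281, -0.558, 0.242] pointing down, gripper open.
Joint ranges: [-3.08, 3.08], [-0.24, 2.05], [-1.43, 1.35], [0, 2.5], [-1.52, 4.66], [0.17, 1.96], [-2.89, 2.89]. Speed limits (rad/s): [2.39, 2.39, 3.14, 3.14, 3.14, 3.14, 3.14].

## Interface

Orientations are given as [roll, pitch, yaw] about the fixed x, y, z axes, in that order (R = Rz(yaw) Ry(pitch) Rx(roll)).
In Python, from cell import manip gives the robot as it stands.
- The arm moves only by the shell command python3 -m inch 'ROWS'. ROWS is JSON, a list of rows, each a list of 5 numbers: the finger opening in mm, from 0 to 85.4, then the shift along the tool's x, y, z in units of 40 mm (1.0 is 40 mm), then the turn about the tool's z in units of 6 degrees (1.0 is 6 degrees). A call has 1 to 8 rows; each row is the pose to reach, as a shift and turn from the pose commanded when the call began, along the tool's axes at that moment; what a row does not reach only later rows make up. A row lasts 1/10 s, in which the tool goes at most 50 mm and 8.59 degrees, less where a joint would pass 70% of its speed; a pose out of reach is approached as far as the arm can. A call with a gripper value outside its range is refused whole. The fingers move at their own pace and stop on an object; the grip force is fixed at half the most. Time passes only in rows, so rows that repeat a pose let the fingers close. It gives the time, the measured TCP pose, the force, the opening and the grip force at its end, in the units of the state.
- manip.read_state(): the state, without advancing time (a new reading comes with each control period).
- manip.snapshot(name): name is "scene" or "top" or "wrist"; returns a dict with "color" (420x560x3 uint8, red, green, blue), "range_z" (420x560 float32, m along the optical axis (not along the pixel's ray), 0 where there is no reading), "K" (3x3 intrinsics, pixels), "k1" (the pictures are not rectified: a ray, as slopes to the right and down, at radius r is drawn at 1 + k1 r^2 times it, then the intrinsics apply), "pose" (4x4, takes a point from camera to world coordinates). Camera axes: x right, y up, looking along -z (the intrinsics and any distortion apply to the point x, -y, -z); pixel columns grow to the right and rows downward; lengths in m; the calibration is good to about 2 mm. A picture is of the moment at which its call begins.
- manip.close_job(): hands the job in; it is judged then, once.
Trained networks look in the newest picture that a camera, given by its name, has taken for a name from the list of things; names that differ only in an ending like _2 or _b are one class to them, and where a whole thing is asked for, a point or a joint stands for the part that bears it (a point fixed in the world has none). Each returns a list of dicts, best first, with "conf" (0 to 1); they miss things now and then, are a little off and sometimes report something else, mostly with a low value. They report only what shows in the picture. A call takes as long as a camera call. They do not tell look-alikes from the thing itself.
- manip.masks_of(camera, label): "mask" (420x560 bool, what is visible of it) and "pixel" ([column, row] in pixels, amid what is visible of it).
The state is a dict: "clock": time; "joint_pos": joint angles; "qvel": joint speeds; "effort": joint torques, N m; "tcp_pos": TCP position; "tcp_rot": TCP orientation; "contact_force": force on the tool from outside, world axes, zero at the start; "moment": the same for the moment, N m; "width": opening from 0.0 (shut) to 1.0 (fully open); "grip_force": force on a finger pad.
Only numpy, scipy, OpenCV 4.12 (cv2) and the standard library are available. Lean on these libraries where they do the work, as an engineer would, in place of code of your own. Each camera call takes 0.05 s, during which the arm holds its last target. There are 200 camera calls.

## Task

Of the two black battery packs on the bench only one fits the pocket of the sloping test cradle. Swing the cradle's locking lever aside until it is well clear of the pocket, set the pack that fits fully home in the pocket, and swing the lever fully shut over it. Leave the other pack, the bottles, the jar and the tin where they stand.

Things in the scene. Friction and masses are not known exactly. Their poses are not given: they have to be found in the camera images.
- pack_narrow: smaller black battery pack, a plain block 80 mm long (its x), 40 mm wide (its y), 60 mm tall (its z), about 0.16 kg, standing upright on the worktop; origin at the centre of its underside. A half turn about z makes no difference. It fits the pocket (1.5 mm play on each side).
- pack_wide: larger black battery pack, 98 mm long (x), 54 mm wide (y), 60 mm tall (z); origin at the centre of its underside. Too large for the pocket; to be left where it stands. The two packs may stand in either place (left or right of the cradle).
- cradle_head: grey plate of the cradle, 170 mm (x, up the slope) x 110 (y) x 30 thick (z), tilted 30 deg from level so its face looks up and to the robot's right; z is the face's outward normal. Origin: centre of its underside; face at z = 30 mm. On the face: lever pivot post at x = 65 mm, and at x = -64 a rest post 14 mm across, 41 mm high, under the shut lever's end.
- pocket_floor (a point): centre of the floor of the pocket in the middle of the face, axes of cradle_head (z straight out of the pocket). Pocket 83 mm (x) x 43 mm (y), 20 mm deep, edges bevelled 2 mm. The seated pack's underside centre lies here, its long side along x; it then stands 40 mm out of the face.
- lock_lever (a joint): angle of the steel lever, rad: 0 = fully shut (stop; bar lies down the slope over the pocket's middle), growing as it swings to the cradle's +y side (toward the robot), stop at 1.75; above 1.2 it is clear of the pocket. Turns about cradle_head -z, stays where left, needs under 2 N at the handle. Bar 18 mm wide, 8 thick, its underside 2 mm over a seated pack's top.
- lever_pivot (a point): point on the lever's pivot axis at the height of the bar's underside (42 mm above the face), fixed to the cradle, axes of cradle_head
- lever_grip (a point): point on the axis of the lever's black round upright handle (18 mm across, standing 36 mm above the bar along the tilted normal), 22 mm above the bar's upper side, 14 mm below the handle's end, 112 mm from the pivot axis; moves with the lever; its z is the tilted normal
- glue_bottle: glue bottle with a pointed tip, 30 mm across, 98 mm tall, origin at its underside's centre; stands between the right-hand pack and the cradle; not to be disturbed
- pump_bottle: blue pump bottle, 54 mm across, 128 mm tall, origin at its underside's centre; not to be disturbed
- cream_jar: cream jar, 68 mm across, 72 mm tall, origin at its underside's centre; not to be disturbed
- flux_tin: small round tin, 45 mm across, 22 mm tall, in front of the cradle; not to be disturbed
- cradle: the fixed test cradle: dark base 176 x 126 mm and wedge that carry the tilted head; origin at the centre of the base's underside on the worktop, x toward the high back of the slope (to the robot's left), y toward the robot; turned up to 0.45 rad from that
Things that resemble listed ones, but are neither listed nor needed, are in the scene too. What is shaped like the pack_narrow but orange is not meant.

How it is judged:
On the way, in this order (a step that is already met when the one before it is completed fails the run):
1. the locking lever is swung aside, past 1.0 rad (value of joint lock_lever above 1 rad), for 0.2 s.
2. the narrow pack is home in the pocket (distance between pack_narrow and pocket_floor below 0.005 m and angle between the z axis of pack_narrow and the z axis of pocket_floor, either way round below 0.1 rad), for 0.2 s.
At the end, for the whole second after the job is handed in: The narrow pack is home in the pocket (its underside centre within 5 mm of the pocket floor's centre, square to it within about 5 degrees), at rest, the lever is shut over it (below 0.1 rad), and the wide pack is within 30 mm of where it stood (distance between pack_narrow and pocket_floor below 0.005 m and angle between the z axis of pack_narrow and the z axis of pocket_floor, either way round below 0.08 rad and angle between the x axis of pack_narrow and the x axis of pocket_floor, either way round below 0.1 rad and value of joint lock_lever below 0.1 rad and linear speed of pack_narrow below 0.02 m/s and distance of pack_wide from where it was at the start of the episode below 0.03 m); the robot touches nothing.
It fails at once if the wide pack is moved more than 30 mm (distance of pack_wide from where it was at the start of the episode above 0.03 m).
It fails at once if a bystander (glue bottle, pump bottle, jar, tin) is moved more than 30 mm (distance of any of glue_bottle, pump_bottle, cream_jar, flux_tin from where it was at the start of the episode above 0.03 m).
It fails at once if a bottle, the jar or the wide pack is tipped over (angle between any of glue_bottle, pump_bottle, cream_jar, pack_wide's own z axis and vertical above 0.5 rad).
It also fails if it takes over 67 s, if anything falls off the work surface, if the arm or the gripper's body presses on something with over 40 N, if the wrist force passes 120 N, or if a joint passes its speed limit or range.

## Working session

There is one attempt and no reset: what is moved stays moved. The work goes in short steps, Python scripts to look and compute and a shell command to move; the robot and the scene stay as the last step left them, time stands still between calls to the robot, and variables do not carry over. Pictures are saved under pics/ and viewed, at most 10 in all, crops included, and the job is handed in when it is done.

```bash
ls; mkdir -p pics; cat > h.py <<'E'
import numpy as np, cv2
from cell import manip
from scipy.spatial.transform import Rotation as Ro
def cloud(s):
    K=s["K"];h,w=s["range_z"].shape
    c,r=np.meshgrid(np.arange(w),np.arange(h))
    p=np.stack([c,r],-1).reshape(-1,1,2).astype(np.float64)
    u=cv2.undistortPoints(p,K,np.array([s["k1"],0,0,0.])).reshape(h,w,2)
    z=s["range_z"]; P=np.stack([u[...,0]*z,-u[...,1]*z,-z],-1)
    T=s["pose"]; W=P@T[:3,:3].T+T[:3,3]; W[z==0]=np.nan
    return W
def save(s,n): cv2.imwrite("pics/"+n,s["color"][...,::-1])
E
python3 - <<'E'
from h import *
ss={}
for c in("scene","top"):
    s=manip.snapshot(c); W=cloud(s); ss[c]=s
    np.savez(c+".npz",W=W,color=s["color"])
    for l in("pack_narrow","pack_wide","cradle_head","lock_lever","glue_bottle","pump_bottle","cream_jar","flux_tin"):
        for d in manip.masks_of(c,l):
            if d["conf"]<.3: continue
            P=W[d["mask"]];P=P[~np.isnan(P[:,0])]
            if len(P): print(c,l,round(d["conf"],2),np.round(d["pixel"]),len(P),np.round(np.median(P,0),3),np.round(np.percentile(P[:,2],95),3))
    print(s["pose"].round(3).tolist())
a=np.hstack([ss["scene"]["color"],ss["top"]["color"]])
save(ss["scene"],"s0.png");save(ss["top"],"t0.png")
st=manip.read_state();print(st["clock"],st["tcp_pos"],st["tcp_rot"])
E
```

```text
pics
scene pack_narrow 0.76 [163. 282.] 849 [0.512 0.264 0.051] 0.062
scene pack_wide 0.82 [347. 211.] 922 [ 0.415 -0.269  0.052] 0.062
scene cradle_head 0.79 [219. 222.] 2391 [0.557 0.061 0.094] 0.147
scene lock_lever 0.67 [231. 202.] 380 [0.555 0.029 0.133] 0.166
scene lock_lever 0.47 [217. 224.] 2280 [0.556 0.063 0.095] 0.148
scene glue_bottle 0.46 [307. 242.] 197 [ 0.401 -0.105  0.041] 0.072
scene pump_bottle 0.61 [393. 184.] 751 [ 0.413 -0.432  0.069] 0.126
scene cream_jar 0.84 [112. 273.] 888 [0.599 0.362 0.067] 0.074
scene flux_tin 0.62 [233. 293.] 297 [0.397 0.135 0.02 ] 0.023
[[-0.595, 0.528, -0.606, -0.258], [-0.803, -0.408, 0.434, 0.474], [-0.019, 0.745, 0.667, 0.947], [0.0, 0.0, 0.0, 1.0]]
top pack_narrow 0.83 [152. 235.] 348 [0.411 0.341 0.058] 0.065
top pack_narrow 0.7 [178. 201.] 305 [0.52  0.259 0.058] 0.064
top pack_wide 0.93 [332. 231.] 473 [ 0.432 -0.278  0.059] 0.066
top pack_wide 0.49 [381. 233.] 347 [ 0.422 -0.432  0.086] 0.129
top pack_wide 0.46 [233. 186.] 1647 [0.575 0.059 0.096] 0.148
top cradle_head 0.49 [232. 191.] 1777 [0.568 0.061 0.088] 0.147
top lock_lever 0.76 [240. 188.] 227 [0.56  0.046 0.137] 0.168
top pump_bottle 0.74 [384. 234.] 298 [ 0.421 -0.432  0.095] 0.129
top cream_jar 0.71 [150. 177.] 379 [0.613 0.354 0.07 ] 0.076
top flux_tin 0.58 [212. 239.] 151 [0.403 0.135 0.02 ] 0.027
[[0.015, 0.993, -0.118, 0.346], [-1.0, 0.017, 0.016, -0.043], [0.018, 0.118, 0.993, 1.584], [0.0, 0.0, 0.0, 1.0]]
0.9 [ 0.2811867  -0.55815844  0.24229611] [3.14158333e+00 2.09555465e-05 4.66719424e-01]
```

```bash
python3 - <<'E'
import numpy as np,cv2
a=np.load("scene.npz")["color"][150:350,80:440,::-1]
b=np.load("top.npz")["color"][150:270,120:410,::-1]
a=cv2.resize(a,(600,333),interpolation=cv2.INTER_CUBIC);b=cv2.resize(b,(600,248),interpolation=cv2.INTER_CUBIC)
cv2.imwrite("pics/c0.png",np.vstack([a,b]))
E
```

```text
(no output)
```

View pics/c0.png

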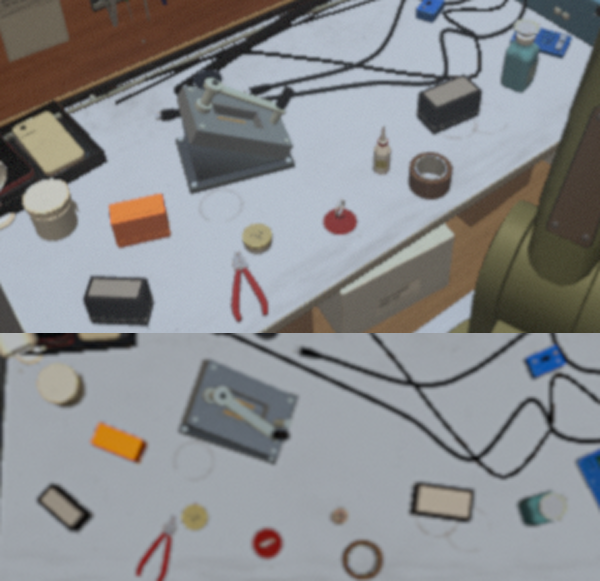

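```bash
cat > m.py <<'E'
from h import *
def rect(P):
    (c,(w,h),a)=cv2.minAreaRect((P[:,:2]*1000).astype(np.float32))
    if w<h: w,h,a=h,w,a+90
    return np.round(c,1),round(w),round(h),round((a+90)%180-90,1)
def cradle(W,mask):
    P=W[mask];P=P[~np.isnan(P[:,0])]
    best=None;rng=np.random.default_rng(0)
    for _ in range(800):
        q=P[rng.choice(len(P),3,False)];n=np.cross(q[1]-q[0],q[2]-q[0])
        if np.linalg.norm(n)<1e-5: continue
        n/=np.linalg.norm(n);n*=np.sign(n[2])
        if abs(np.degrees(np.arccos(n[2]))-30)>4: continue
        i=abs((P-q[0])@n)<.003
        if best is None or i.sum()>best.sum(): best=i
    Q=P[best];c=Q.mean(0);n=np.linalg.svd(Q-c)[2][2];n*=np.sign(n[2])
    x=np.array([0,0,1.])-n*n[2];x/=np.linalg.norm(x);y=np.cross(n,x)
    uv=np.stack([(Q-c)@x,(Q-c)@y],-1)
    (m,(w,h),a)=cv2.minAreaRect((uv*1000).astype(np.float32))
    pc=c+x*m[0]/1000+y*m[1]/1000
    R=np.stack([x,y,n],1)
    return pc,R,(w,h,a),best.sum()
E
python3 - <<'E'
from m import *
for c in("scene","top"):
    s=manip.snapshot(c);W=cloud(s)
    print(c)
    for ctr in((.411,.341),(.52,.259),(.432,-.278)):
        m=(abs(W[...,2]-.06)<.008)&(np.hypot(W[...,0]-ctr[0],W[...,1]-ctr[1])<.075)
        print(ctr,rect(W[m]),m.sum(), np.median(W[m],0).round(3))
    ds=manip.masks_of(c,"cradle_head")
    if not ds: continue
    pc,R,d,n=cradle(W,ds[0]["mask"])
    print("face",pc.round(4),n,np.round(d,1),"tilt",np.degrees(np.arccos(R[2,2])).round(1),"yaw",np.degrees(np.arctan2(R[1,0],R[0,0])).round(1))
    q=(W-pc)@R
    m=(q[...,2]>.035)&(q[...,2]<.1)&(abs(q[...,0])<.15)&(abs(q[...,1])<.12)
    L=q[m]; 
    for lo,hi in((.035,.056),(.06,.1)):
        k=L[(L[:,2]>lo)&(L[:,2]<hi)]
        print(lo,len(k),k.mean(0).round(3),np.percentile(k,[2,98],0).round(3).tolist(),rect(k))
E
```

```text
scene
(0.411, 0.341) (array([413.1, 347. ]), 80, 42, 50.1) 596 [0.41  0.347 0.06 ]
(0.52, 0.259) (array([523.9, 260.7]), 80, 45, 69.8) 451 [0.52  0.262 0.06 ]
(0.432, -0.278) (array([ 431.9, -281.6]), 101, 59, 80.8) 481 [ 0.429 -0.279  0.059]
face [0.5742 0.051  0.0859] 946 [113.2 173.1  89.1] tilt 30.1 yaw 72.9
0.035 294 [0.019 0.012 0.049] [[-0.05, -0.009, 0.039], [0.077, 0.033, 0.055]] (array([4.8, 8.5]), 149, 38, -8.3)
0.06 70 [-0.042  0.028  0.076] [[-0.051, 0.018, 0.062], [-0.036, 0.033, 0.087]] (array([-43.4,  27.4]), 20, 18, 1.3)
top
(0.411, 0.341) (array([412.2, 347. ]), 80, 41, 51.5) 278 [0.412 0.346 0.059]
(0.52, 0.259) (array([522.3, 262. ]), 78, 39, 67.2) 255 [0.523 0.262 0.06 ]
(0.432, -0.278) (array([ 431.6, -280. ]), 98, 54, 82.4) 444 [ 0.432 -0.281  0.06 ]
face [0.5754 0.0542 0.086 ] 667 [110.2 172.5  87. ] tilt 29.6 yaw 75.3
0.035 208 [0.012 0.011 0.049] [[-0.066, -0.012, 0.038], [0.076, 0.034, 0.055]] (array([ 4.7, 11.1]), 149, 42, -5.7)
0.06 40 [-0.034  0.026  0.078] [[-0.051, -0.002, 0.061], [0.063, 0.036, 0.089]] (array([ 7.6, 16.2]), 122, 17, -13.8)
```

```bash
cat >> m.py <<'E'
C=dict(p=np.array([.5748,.0528,.086]),yaw=72.2,tilt=30.)
def frame():
    a=np.radians(C["yaw"]);t=np.radians(C["tilt"])
    x=np.array([np.cos(a)*np.cos(t),np.sin(a)*np.cos(t),np.sin(t)]);y=np.array([-np.sin(a),np.cos(a),0])
    return C["p"],np.stack([x,y,np.cross(x,y)],1)
def cw(x,y,z): # cradle coords mm (z from face) -> world m
    p,R=frame(); return p+R@np.array([x,y,z])/1000
def unit(goals):
    """goals: list of (tcp world xyz, tool yaw deg); prints units from current pose"""
    st=manip.read_state();p=st["tcp_pos"];R=Ro.from_euler("xyz",st["tcp_rot"]).as_matrix();y0=np.degrees(st["tcp_rot"][2])
    print("t",round(st["clock"],2),"tcp",np.round(p,4),"yaw",round(y0,2),"q",np.round(st["joint_pos"],2),"F",np.round(st["contact_force"],1))
    for g,yw in goals:
        d=R.T@(np.array(g)-p)/.04; print(np.round(g,4),"->",np.round(d,3),"turn",round(-((yw-y0+180)%360-180)/6,3))
E
python3 -c "
from m import *
unit([((.42,-.05,.33),58)])"
```

```text
t 1.1 tcp [ 0.2813 -0.5582  0.2423] yaw 26.74 q [ 1.21  0.51 -0.24  1.5   0.13  1.15 -0.15] F [-0.2 -0.6  0.7]
[ 0.42 -0.05  0.33] -> [ 8.814 -9.784 -2.193] turn -5.209
```

```bash
python3 -m inch '[[40,0.8,-0.9,-0.4,-0.5],[40,1.6,-1.8,-0.8,-1],[40,2.4,-2.7,-1.2,-2],[40,3.2,-3.6,-1.6,-3],[40,4,-4.4,-2,-4],[40,4.8,-5.3,-2.2,-5],[40,5.6,-6.2,-2.2,-5.2],[40,6.4,-7.1,-2.2,-5.2]]'; python3 -c "
from m import *
unit([((.42,-.05,.33),58)])"
```

```text
clock: 1.9
tcp_pos: [0.3823, -0.1875, 0.3309]
tcp_rot: [3.14, 0.0, 1.012]
contact_force: [0.1, 1.2, 0.6]
width: 0.464
grip_force: 0.0
t 1.9 tcp [ 0.3823 -0.1875  0.3309] yaw 57.98 q [ 0.85  0.14 -0.53  1.82  0.07  1.2  -0.26] F [0.1 1.2 0.6]
[ 0.42 -0.05  0.33] -> [ 3.413 -1.023  0.02 ] turn -0.003
```

```bash
python3 -m inch '[[40,1,-0.3,0,0],[40,2,-0.6,0,0],[40,3,-0.9,0,0],[40,3.4,-1,0,0],[40,3.4,-1,0,0],[40,3.4,-1,0,0]]' | head -2; python3 - <<'E'
from m import *
s=manip.snapshot("wrist");save(s,"w1.png");W=cloud(s)
print(s["pose"].round(3).tolist())
for d in manip.masks_of("wrist","cradle_head")[:2]:
    print(d["conf"],d["pixel"],d["mask"].sum())
    pc,R,dd,n=cradle(W,d["mask"]);print("face",pc.round(4),n,np.round(dd,1),"tilt",np.degrees(np.arccos(R[2,2])).round(1),"yaw",np.degrees(np.arctan2(R[1,0],R[0,0])).round(1))
E
```

```text
clock: 2.5
tcp_pos: [0.4202, -0.0533, 0.3303]
[[0.848, 0.508, 0.152, 0.46], [-0.531, 0.811, 0.245, 0.008], [0.001, -0.288, 0.958, 0.462], [0.0, 0.0, 0.0, 1.0]]
0.72 [359.4, 34.3] 8494
face [0.567  0.0144 0.0645] 5314 [8.390e+01 1.104e+02 1.000e-01] tilt 29.8 yaw 72.3
```

View pics/w1.png

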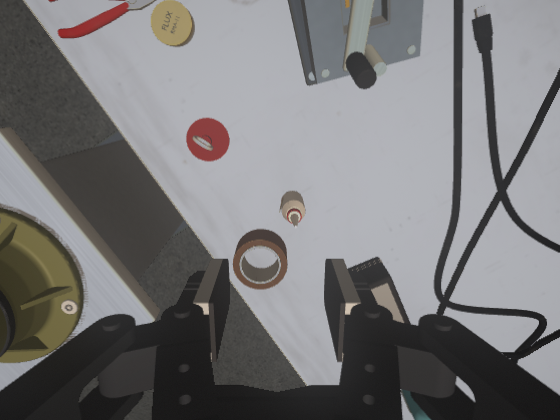

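```bash
python3 -c "
from m import *
unit([((.55,.015,.34),72.2)])"
```

```text
t 2.6 tcp [ 0.42   -0.0542  0.3302] yaw 57.82 q [ 0.62  0.14 -0.64  1.82  0.09  1.21 -0.61] F [-0.3  0.2  0.4]
[0.55  0.015 0.34 ] -> [ 3.194  1.829 -0.247] turn -2.396
```

```bash
python3 -m inch '[[40,1,0.6,-0.2,-1],[40,2,1.2,-0.2,-2],[40,3,1.8,-0.2,-2.4],[40,3.2,1.8,-0.2,-2.4],[40,3.2,1.8,-0.2,-2.4],[40,3.2,1.8,-0.2,-2.4]]' | head -2; cat >> m.py <<'E'
def look(name,cam="wrist"):
    s=manip.snapshot(cam);save(s,name);W=cloud(s)
    p,R=frame()
    q0=(W-p)@R
    mask=(abs(q0[...,2])<.012)&(abs(q0[...,0])<.1)&(abs(q0[...,1])<.07)
    pc,R2,dd,n=cradle(W,mask);print("face",pc.round(4),n,np.round(dd,1),"tilt",np.degrees(np.arccos(R2[2,2])).round(1),"yaw",np.degrees(np.arctan2(R2[1,0],R2[0,0])).round(1))
    return s,W
E
python3 - <<'E'
from m import *
s,W=look("w2.png");np.savez("w2.npz",W=W,color=s["color"])
E
```

```text
clock: 3.2
tcp_pos: [0.5485, 0.0161, 0.338]
face [0.5784 0.0505 0.0868] 11698 [110.2 170.9  89.9] tilt 29.7 yaw 72.4
```

View pics/w2.png

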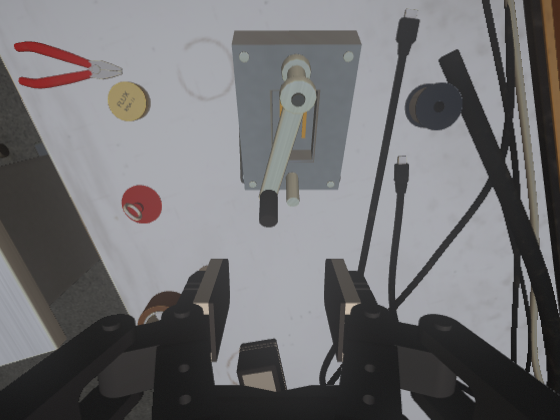

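```bash
sed -i 's/^C=.*/C=dict(p=np.array([.5784,.0505,.0868]),yaw=72.4,tilt=30.)/' m.py; python3 - <<'E'
from m import *
W=np.load("w2.npz")["W"];p,R=frame();q=(W-p)@R*1000
def st(m,n): k=q[m];print(n,len(k),k.mean(0).round(1),np.percentile(k,[1,99],0).round(1).tolist())
b=(abs(q[...,0])<120)&(abs(q[...,1])<80)
st(b&(q[...,2]>60)&(q[...,0]<0),"handle")
st(b&(q[...,2]>82)&(q[...,0]<0),"handle top")
st(b&(q[...,2]>44)&(q[...,0]>48),"hub")
st(b&(q[...,2]<-14)&(q[...,2]>-26)&(abs(q[...,0])<45)&(abs(q[...,1])<25),"pocketfloor")
st((abs(q[...,2]-41)<4)&(q[...,0]<-50)&(abs(q[...,1])<15),"rest")
# pointing
h=q[b&(q[...,2]>82)&(q[...,0]<0)].mean(0); th=np.arctan2(h[1],65-h[0]);print("lever",th)
def arc(deg,z,off=0): a=np.radians(deg);return cw(65-112*np.cos(a),112*np.sin(a),z)
g=[]
for d,zz in((np.degrees(th),120),(np.degrees(th),78)): 
    t=arc(d,zz)-[0,0,.008]; g.append((t,C["yaw"]-d))
unit(g)
E
```

```text
handle 532 [-40.1  25.   77.3] [[-52.0, 16.6, 60.3], [-35.2, 33.7, 86.8]]
handle top 225 [-42.8  25.1  85.4] [[-52.9, 16.7, 82.4], [-35.7, 33.6, 87.1]]
hub 16960 [105.8  15.7 252.6] [[55.8, -35.0, 50.1], [119.8, 68.8, 289.0]]
pocketfloor 983 [-11.3  -3.3 -19.5] [[-43.1, -21.4, -21.3], [28.9, 21.5, -14.5]]
rest 334 [-1.76e+02  1.00e-01  4.08e+01] [[-251.0, -14.1, 37.0], [-57.9, 14.1, 44.6]]
lever 0.22841466387226464
t 3.25 tcp [0.5484 0.0159 0.3384] yaw 72.23 q [ 0.4   0.38 -0.71  1.53  0.25  1.33 -0.65] F [-0.2 -0.7 -0.3]
[ 0.5245 -0.0354  0.1607] -> [-1.396 -0.176  4.444] turn 2.152
[ 0.5309 -0.0154  0.1243] -> [-0.87  -0.177  5.353] turn 2.152
```

```bash
python3 -m inch '[[36,-0.5,-0.1,1,1.2],[36,-0.87,-0.18,2,2.15],[36,-0.87,-0.18,3,2.15],[36,-0.87,-0.18,4,2.15],[36,-0.87,-0.18,5,2.15],[36,-0.87,-0.18,5.35,2.15],[36,-0.87,-0.18,5.35,2.15]]'; python3 - <<'E'
from m import *
def arc(deg,z=78): a=np.radians(deg);return cw(65-112*np.cos(a),112*np.sin(a),z)-[0,0,.008]
unit([(arc(d),72.4-d) for d in (13,25,37,49,61,73,85,95)])
s=manip.snapshot("wrist");save(s,"w3.png")
E
```

```text
clock: 3.95
tcp_pos: [0.5297, -0.0153, 0.1229]
tcp_rot: [-3.139, 0.003, 1.036]
contact_force: [0.4, 0.2, 0.4]
width: 0.419
grip_force: 0.0
t 3.95 tcp [ 0.5297 -0.0153  0.1229] yaw 59.34 q [ 0.36  0.54 -0.57  1.9   0.39  0.81 -0.95] F [0.4 0.2 0.4]
[ 0.531  -0.0155  0.1243] -> [ 0.012  0.03  -0.034] turn -0.011
[ 0.5119 -0.0025  0.1281] -> [ 0.048 -0.547 -0.128] turn 1.989
[0.496  0.0135 0.1341] -> [ 0.188 -1.095 -0.277] turn 3.989
[0.4838 0.0319 0.1421] -> [ 0.428 -1.59  -0.476] turn 5.989
[0.476  0.0518 0.1517] -> [ 0.756 -2.012 -0.716] turn 7.989
[0.473  0.0723 0.1625] -> [ 1.158 -2.341 -0.985] turn 9.989
[0.4747 0.0927 0.174 ] -> [ 1.616 -2.563 -1.273] turn 11.989
[0.4798 0.1088 0.1837] -> [ 2.027 -2.659 -1.518] turn 13.656
```

View pics/w3.png

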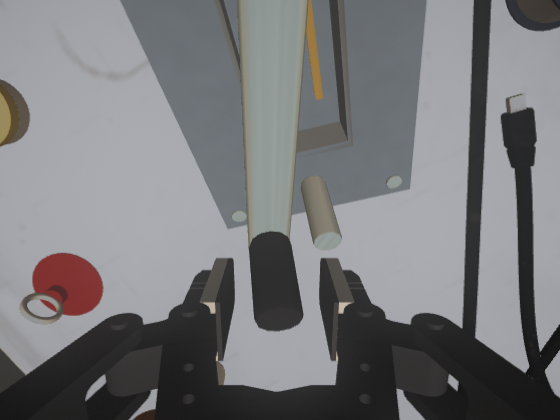

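```bash
python3 -m inch '[[42,0.02,-0.27,-0.07,1],[42,0.05,-0.55,-0.13,2],[42,0.11,-0.82,-0.2,3],[42,0.19,-1.1,-0.28,4],[42,0.3,-1.35,-0.37,5],[42,0.43,-1.6,-0.48,6],[42,0.58,-1.8,-0.6,7],[42,0.76,-2.0,-0.72,8]]'; python3 - <<'E'
from m import *
def arc(deg,z=78): a=np.radians(deg);return cw(65-112*np.cos(a),112*np.sin(a),z)-[0,0,.008]
unit([(arc(d),72.4-d) for d in (61,67,73,79,85,91,95)])
E
```

```text
clock: 4.8
tcp_pos: [0.4788, 0.0529, 0.1554]
tcp_rot: [3.141, -0.003, 0.194]
contact_force: [0.4, -1.7, -0.6]
width: 0.49
grip_force: 0.5
t 4.8 tcp [0.4788 0.0529 0.1554] yaw 11.12 q [ 0.1   0.4  -0.36  1.99  0.2   0.78 -1.75] F [ 0.4 -1.7 -0.6]
[0.476  0.0518 0.1517] -> [-0.073  0.014  0.092] turn -0.047
[0.4739 0.062  0.157 ] -> [-0.076 -0.247 -0.04 ] turn 0.953
[0.473  0.0723 0.1625] -> [-0.049 -0.504 -0.178] turn 1.953
[0.4732 0.0826 0.1682] -> [ 0.008 -0.754 -0.32 ] turn 2.953
[0.4747 0.0927 0.174 ] -> [ 0.093 -0.994 -0.465] turn 3.953
[0.4774 0.1025 0.1798] -> [ 0.207 -1.222 -0.612] turn 4.953
[0.4798 0.1088 0.1837] -> [ 0.297 -1.365 -0.709] turn 5.62
```

```bash
python3 -m inch '[[42,-0.07,-0.25,-0.04,1],[42,-0.05,-0.5,-0.18,2],[42,0,-0.75,-0.32,3],[42,0.09,-1.0,-0.46,4],[42,0.2,-1.22,-0.61,5],[42,0.25,-1.3,-0.65,5],[42,0.25,-1.3,-0.65,5]]'; python3 - <<'E'
from m import *
s=manip.snapshot("wrist");save(s,"w4.png");W=cloud(s);p,R=frame();q=(W-p)@R*1000
k=q[(q[...,2]>45)&(q[...,2]<54)&(abs(q[...,0]-65)<60)&(q[...,1]>20)&(q[...,1]<85)]
print(len(k)); 
if len(k): print(rect(k/1000*1.0),k.mean(0)); print("lever~",np.arctan2(k[:,1].mean(),65-k[:,0].mean()))
unit([])
E
```

```text
clock: 5.5
tcp_pos: [0.4784, 0.1065, 0.1806]
tcp_rot: [-3.14, -0.002, -0.321]
contact_force: [0.3, -0.8, -0.2]
width: 0.489
grip_force: 0.0
6918
(array([63.4, 52.5]), 65, 19, -88.3) [64.68700043 50.39511538 49.33908926]
lever~ 1.5645854958808079
t 5.55 tcp [0.4783 0.1061 0.1801] yaw -18.4 q [-0.1   0.37 -0.24  1.94  0.11  0.84 -2.29] F [-0.5  0.1  0.3]
```

View pics/w4.png

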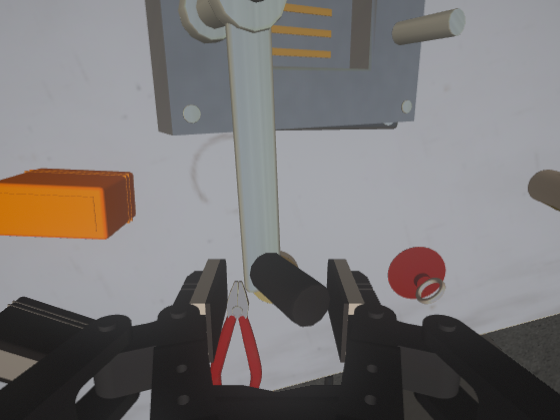

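```bash
python3 -m inch '[[60,0,0,-1,0],[60,0,0,-2,0],[60,0,0,-3,0]]' | head -2; python3 - <<'E'
from m import *
unit([((.378,.304,.30),51)])
E
```

```text
clock: 5.85
tcp_pos: [0.4775, 0.1056, 0.3005]
t 5.85 tcp [0.4775 0.1056 0.3005] yaw -18.47 q [-0.07  0.25 -0.25  1.74  0.07  1.16 -2.24] F [1.1 0.1 0.2]
[0.378 0.304 0.3  ] -> [-3.932 -3.917  0.014] turn -11.578
```

```bash
python3 -m inch '[[60,-0.6,-0.6,0,-1.4],[60,-1.2,-1.2,0,-2.8],[60,-1.8,-1.8,0,-4.2],[60,-2.4,-2.4,0,-5.6],[60,-3,-3,0,-7],[60,-3.6,-3.6,0,-8.4],[60,-3.9,-3.9,0,-9.8],[60,-3.9,-3.9,0,-11.2]]' | head -2; python3 -m inch '[[60,0,0,0,-0.4],[60,0,0,0,-0.4],[60,0,0,0,-0.4]]' | head -2; python3 - <<'E'
from m import *
s=manip.snapshot("wrist");save(s,"w5.png");W=cloud(s);np.savez("w5.npz",W=W)
m=(abs(W[...,2]-.06)<.006)&(np.hypot(W[...,0]-.41,W[...,1]-.345)<.07)
print(rect(W[m]),m.sum(),np.median(W[m],0))
m=(abs(W[...,2])<.012); print("table",np.median(W[...,2][m]))
unit([])
E
```

```text
clock: 6.65
tcp_pos: [0.3781, 0.306, 0.2993]
clock: 6.95
tcp_pos: [0.3799, 0.3032, 0.2991]
(array([415.4, 348.3]), 81, 40, 50.3) 3524 [0.41652064 0.34989341 0.06058477]
table 0.0004797272053165824
t 7.0 tcp [0.3799 0.3033 0.2991] yaw 50.95 q [-0.28  0.27 -0.59  1.75  0.16  1.17 -1.6 ] F [-0.2 -0.4  0. ]
```

View pics/w5.png

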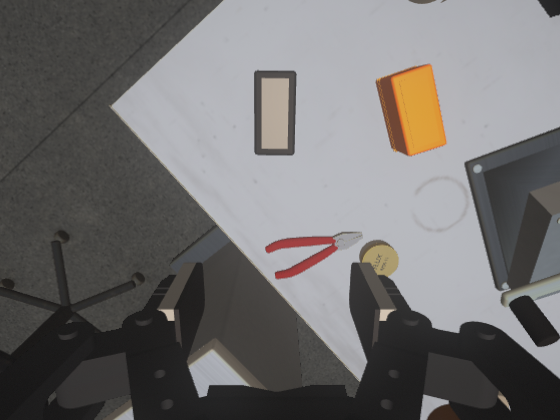

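```bash
python3 - <<'E'
from m import *
unit([((.4058,.3368,.10),50.3),((.4058,.3368,.039),50.3)])
E
```

```text
t 7.0 tcp [0.3799 0.3033 0.2991] yaw 50.95 q [-0.28  0.27 -0.59  1.75  0.16  1.17 -1.6 ] F [-0.2 -0.4  0. ]
[0.4058 0.3368 0.1   ] -> [ 1.058 -0.025  4.977] turn 0.109
[0.4058 0.3368 0.039 ] -> [ 1.058 -0.025  6.502] turn 0.109
```

```bash
python3 -m inch '[[66,0.5,0,1,0.1],[66,1.06,-0.02,2,0.1],[66,1.06,-0.02,3,0.1],[66,1.06,-0.02,4,0.1],[66,1.06,-0.02,5,0.1],[66,1.06,-0.02,5.7,0.1],[66,1.06,-0.02,6.3,0.1],[66,1.06,-0.02,6.5,0.1]]'; python3 -m inch '[[66,0,0,0,0],[30,0,0,0,0],[30,0,0,0,0],[30,0,0,0,0],[30,0,0,0,0],[30,0,0,0,0]]'
```

```text
clock: 7.8
tcp_pos: [0.405, 0.3362, 0.0369]
tcp_rot: [-3.141, 0.004, 0.88]
contact_force: [-0.4, -0.9, -0.1]
width: 0.776
grip_force: 0.0
clock: 8.4
tcp_pos: [0.4064, 0.3379, 0.0406]
tcp_rot: [3.141, -0.003, 0.88]
contact_force: [-1.4, -0.5, 6.9]
width: 0.459
grip_force: 61.4
```

```bash
python3 -c "
from m import *
unit([])"
```

```text
t 8.4 tcp [0.4064 0.3379 0.0406] yaw 50.43 q [-0.46  0.64 -0.43  1.99  0.45  0.6  -1.88] F [-1.4 -0.5  6.9]
```

```bash
python3 -m inch '[[30,0,0,-1,0],[30,0,0,-2,0],[30,0,0,-3,-1],[30,0,0,-4,-2],[30,0,0,-5,-3],[30,0,0,-5.6,-3.7],[30,0,0,-5.6,-3.7],[30,0,0,-5.6,-3.7]]'; python3 - <<'E'
from m import *
s=manip.snapshot("wrist");save(s,"w6.png");W=cloud(s);np.savez("w6.npz",W=W)
st=manip.read_state();t=st["tcp_pos"];R=Ro.from_euler("xyz",st["tcp_rot"]).as_matrix()
q=(W-t)@R*1000
m=(abs(q[...,0]-25)<60)&(abs(q[...,1])<24)&(q[...,2]>-40)&(q[...,2]<-8)
k=q[m];print(len(k),np.percentile(k,[1,50,99],0).round(1).tolist())
r=cv2.minAreaRect(k[:,:2].astype(np.float32));print(r)
E3=cw(40,-42,0);f=np.array([np.cos(np.radians(72.4)),np.sin(np.radians(72.4)),0])
hg=.0486
def P(a,b): return E3+f*a+np.array([0,0,b])-[0,0,.008]
print("start/arc/end")
unit([(P(-.055,.0486+.10),72.4),(P(-.055,.0486+.008),72.4),(P(-.0719,.0146),72.4),(cw(-15,-42,48.6)-[0,0,.008],72.4)])
E
```

```text
clock: 9.2
tcp_pos: [0.4057, 0.3368, 0.2632]
tcp_rot: [3.141, -0.0, 1.266]
contact_force: [-0.5, -0.1, -3.0]
width: 0.457
grip_force: 61.7
28127 [[-23.5, -22.2, -33.5], [17.2, 0.8, -20.9], [53.8, 22.5, -11.9]]
((14.061779022216797, -0.028329849243164062), (47.98597717285156, 80.17867279052734), 89.46174621582031)
start/arc/end
t 9.25 tcp [0.4054 0.3364 0.2623] yaw 72.53 q [-0.25  0.39 -0.7   1.72  0.28  1.13 -1.34] F [-0.5 -0.9 -2.5]
[0.6123 0.0184 0.2474] -> [-6.031  7.319  0.378] turn 0.022
[0.6123 0.0184 0.1554] -> [-6.028  7.32   2.678] turn 0.022
[0.6072 0.0023 0.1134] -> [-6.449  7.319  3.729] turn 0.022
[0.6072 0.0023 0.1134] -> [-6.45   7.319  3.729] turn 0.022
```

View pics/w6.png

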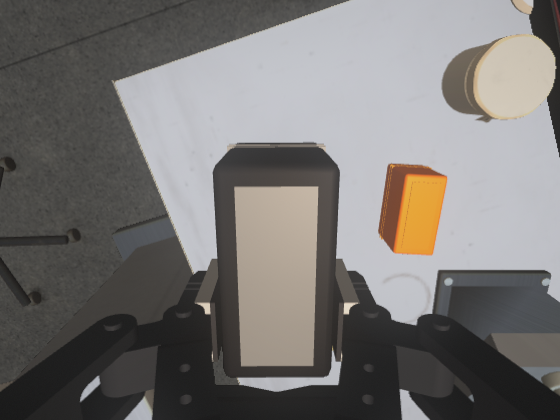

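```bash
python3 -m inch '[[30,-0.6,0.8,-0.6,0],[30,-1.4,1.7,-0.7,0],[30,-2.1,2.6,-0.7,0],[30,-2.9,3.5,-0.7,0],[30,-3.6,4.4,-0.7,0],[30,-4.4,5.3,-0.7,0],[30,-5.1,6.2,-0.7,0],[30,-5.8,7,-0.7,0]]' |head -2;  python3 -m inch '[[30,-0.2,0.3,0,0],[30,-0.2,0.3,0,0],[30,-0.2,0.3,1,0],[30,-0.2,0.3,1,0],[30,-0.2,0.3,1,0]]'; python3 - <<'E'
from m import *
look("w7.png")
E3=cw(40,-42,0);f=np.array([np.cos(np.radians(72.4)),np.sin(np.radians(72.4)),0])
def P(a,b): return E3+f*a+np.array([0,0,b])-[0,0,.008]
unit([(P(-.055,.0486+.006),72.4)]+[(P(*(.0734*np.array([-np.cos(t),np.sin(t)]))),72.4) for t in np.radians([41.5,35,28,20,11.5,8.5])])
E
```

```text
clock: 10.05
tcp_pos: [0.6041, 0.0299, 0.289]
clock: 10.55
tcp_pos: [0.6117, 0.0223, 0.2506]
tcp_rot: [-3.139, 0.001, 1.27]
contact_force: [0.4, -0.0, -1.9]
width: 0.459
grip_force: 61.6
face [0.578  0.05   0.0865] 12211 [172.5 110.3   0.3] tilt 29.8 yaw 72.0
t 10.6 tcp [0.6126 0.0224 0.2518] yaw 72.73 q [ 0.29  0.53 -0.61  1.52  0.31  1.2  -0.67] F [ 0.1  1.2 -1. ]
[0.6123 0.0184 0.1534] -> [-0.098  0.024  2.46 ] turn 0.056
[0.6123 0.0184 0.1474] -> [-0.098  0.024  2.609] turn 0.056
[0.6107 0.0135 0.1409] -> [-0.227  0.024  2.772] turn 0.056
[0.6093 0.009  0.1333] -> [-0.344  0.023  2.963] turn 0.056
[0.6081 0.0051 0.1239] -> [-0.448  0.023  3.197] turn 0.056
[0.6072 0.0023 0.1134] -> [-0.522  0.022  3.459] turn 0.056
[0.607  0.0016 0.1096] -> [-0.539  0.022  3.554] turn 0.056
```

```bash
python3 -m inch '[[30,-0.1,0.02,0.8,0],[30,-0.1,0.02,1.6,0],[30,-0.1,0.02,2.2,0],[30,-0.1,0.02,2.45,0],[30,-0.1,0.02,2.45,0],[30,-0.1,0.02,2.6,0],[30,-0.16,0.02,2.69,0],[30,-0.23,0.02,2.77,0]]';  python3 -m inch '[[30,0,0,0,0],[30,-0.06,0,0.1,0],[30,-0.12,0,0.19,0],[30,-0.17,0,0.3,0]]'; python3 - <<'E'
from m import *
unit([(P,72.2) for P in (cw(-15,-42,48.6)-[0,0,.008],cw(-15,-42,46.6)-[0,0,.008])])
E
```

```text
clock: 11.4
tcp_pos: [0.6119, 0.0126, 0.1419]
tcp_rot: [3.139, -0.002, 1.268]
contact_force: [-2.9, 0.1, 10.3]
width: 0.459
grip_force: 63.2
clock: 11.8
tcp_pos: [0.6097, 0.0045, 0.1307]
tcp_rot: [3.138, 0.0, 1.267]
contact_force: [-4.6, -4.2, 12.7]
width: 0.455
grip_force: 65.8
t 11.8 tcp [0.6097 0.0045 0.1307] yaw 72.59 q [ 0.29  0.63 -0.56  1.69  0.4   0.94 -0.73] F [-4.6 -4.2 12.7]
[0.6072 0.0023 0.1134] -> [-0.072 -0.044  0.432] turn 0.064
[0.6075 0.0032 0.1117] -> [-0.047 -0.044  0.476] turn 0.064
```

```bash
python3 -m inch '[[30,-0.03,-0.02,0.12,0],[30,-0.06,-0.03,0.24,0],[30,-0.07,-0.03,0.34,0],[30,-0.07,-0.03,0.43,0],[30,-0.07,-0.03,0.47,0],[30,-0.07,-0.03,0.47,0]]'; python3 - <<'E'
from m import *
s=manip.snapshot("wrist");save(s,"w8.png");W=cloud(s);np.savez("w8.npz",W=W)
st=manip.read_state();t=st["tcp_pos"];p,R=frame();q=(W-p)@R*1000
print("tcp in cradle",((t-p)@R*1000).round(1))
m=(abs(q[...,2]-60)<14)&(abs(q[...,0])<60)&(q[...,1]<-18)&(q[...,1]>-68)
k=q[m];print(len(k),np.percentile(k,[1,50,99],0).round(1).tolist())
A=np.c_[k[:,:2],np.ones(len(k))];c=np.linalg.lstsq(A,k[:,2],rcond=None)[0];print("slopes",c)
E
```

```text
clock: 12.4
tcp_pos: [0.6072, -0.0024, 0.1111]
tcp_rot: [3.138, 0.006, 1.263]
contact_force: [-3.3, -12.1, 9.8]
width: 0.459
grip_force: 72.9
tcp in cradle [-24.  -43.4  41.9]
24690 [[-39.7, -66.5, 46.7], [14.2, -44.0, 60.9], [35.0, -19.4, 71.7]]
slopes [-1.37677262e-01  4.34173545e-03  6.15638155e+01]
```

View pics/w8.png

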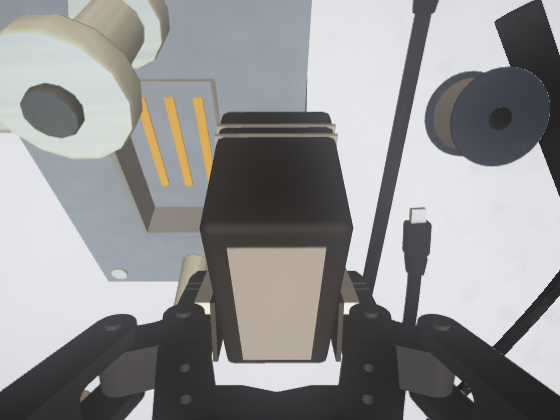

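```bash
cat >> m.py <<'E'
def packtop(W,yc,col=None):
    """plane of the pack's light label / top, in cradle coords mm"""
    p,R=frame();q=(W-p)@R*1000
    m=(q[...,2]>-5)&(q[...,2]<110)&(abs(q[...,0]+5)<60)&(abs(q[...,1]-yc)<17)
    k=q[m];rng=np.random.default_rng(1);best=None
    for _ in range(600):
        a=k[rng.choice(len(k),3,False)];n=np.cross(a[1]-a[0],a[2]-a[0]);l=np.linalg.norm(n)
        if l<1: continue
        n/=l;n*=np.sign(n[2])
        if n[2]<.8: continue
        i=abs((k-a[0])@n)<.8
        if best is None or i.sum()>best.sum(): best=i
    t=k[best];c=t.mean(0);n=np.linalg.svd(t-c)[2][2];n*=np.sign(n[2])
    # full-width extents in that plane
    m2=(abs((q-c)@n)<1.5)&(abs(q[...,0]+5)<75)&(abs(q[...,1]-yc)<32);u=q[m2]
    r=cv2.minAreaRect(u[:,:2].astype(np.float32))
    print("top n",n.round(3),"pitch",np.degrees(np.arctan2(n[0],n[2])).round(1),"roll",np.degrees(np.arctan2(n[1],n[2])).round(1),"c",c.round(1),best.sum(),"rect",np.round(r[0],1),np.round(r[1],1),round(r[2],1),"ext",np.percentile(u,[.5,99.5],0).round(1).tolist())
E
python3 - <<'E'
from m import *
packtop(np.load("w8.npz")["W"],-43)
E
```

```text
top n [0.059 0.006 0.998] pitch 3.4 roll 0.3 c [  4.7 -43.2  61.5] 13483 rect [ -3.5 -44.1] [79.1 62. ] 2.7 ext [[-41.2, -67.2, 58.5], [34.3, -21.5, 64.2]]
```

```bash
python3 -m inch '[[30,0,0,0.05,0],[30,0,0,0.1,0],[30,0,0,0.14,0],[30,0,0,0.14,0]]'; python3 - <<'E'
from m import *
s=manip.snapshot("wrist");W=cloud(s);packtop(W,-43)
t=manip.read_state()["tcp_pos"];p,R=frame();print("tcp in cradle",((t-p)@R*1000).round(1))
E
```

```text
clock: 12.85
tcp_pos: [0.6071, -0.0031, 0.1072]
tcp_rot: [3.137, 0.008, 1.263]
contact_force: [-9.7, -16.2, 25.9]
width: 0.46
grip_force: 76.4
top n [0.005 0.003 1.   ] pitch 0.3 roll 0.2 c [  1.9 -43.3  60.1] 12377 rect [ -6.9 -43.1] [63.  79.5] 88.7 ext [[-44.9, -67.9, 58.6], [31.3, -19.0, 61.3]]
tcp in cradle [-26.6 -43.5  38.9]
```

```bash
python3 -m inch '[[30,-0.06,0,-0.15,0],[30,-0.15,0,-0.34,0],[30,-0.15,0,-0.34,0],[30,-0.15,0,-0.34,0]]'; cat >> m.py <<'E'
def dl(*ds):
    st=manip.read_state();_,R=frame();y=st["tcp_rot"][2]
    T=Ro.from_euler("xyz",[np.pi,0,y]).as_matrix()
    for d in ds: print(d,"->",(T.T@R@np.array(d)/40).round(3))
E
python3 - <<'E'
from m import *
s=manip.snapshot("wrist");W=cloud(s);packtop(W,-43)
t=manip.read_state()["tcp_pos"];p,R=frame();print("tcp in cradle",((t-p)@R*1000).round(1))
dl((6.8,43.4,0),(0,0,-10));unit([])
E
```

```text
clock: 13.3
tcp_pos: [0.6051, -0.0022, 0.1175]
tcp_rot: [3.142, -0.001, 1.268]
contact_force: [-0.5, 0.3, -1.7]
width: 0.461
grip_force: 72.9
top n [ 0.01  -0.013  1.   ] pitch 0.6 roll -0.7 c [  8.3 -43.2  68.8] 12465 rect [ -1.8 -42.9] [79.2 63.4] 0.2 ext [[-39.6, -66.1, 67.1], [36.7, -17.9, 70.1]]
tcp in cradle [-21.2 -41.2  47.4]
(6.8, 43.4, 0) -> [ 0.152 -1.084 -0.085]
(0, 0, -10) -> [0.125 0.001 0.217]
t 13.35 tcp [ 0.605  -0.002   0.1173] yaw 72.67 q [ 0.3   0.64 -0.56  1.71  0.41  0.91 -0.73] F [-0.4  0.2 -2.6]
```

```bash
cat >> m.py <<'E'
def packpose(W,yc,zc):
    """fit of the top's outline: x from ends, y/yaw from side edges away from the fingers"""
    p,R=frame();q=(W-p)@R*1000
    u=q[(abs(q[...,2]-zc)<2.5)&(abs(q[...,0])<60)&(abs(q[...,1]-yc)<35)]
    out=[]
    for lo in range(8,32,4):
        b=u[(u[:,0]>lo)&(u[:,0]<lo+4)][:,1]
        if len(b)>50: out.append((lo+2,*np.percentile(b,[.5,99.5])))
    o=np.array(out);print(o.round(1).tolist())
    print("y mid",o[:,1:].mean().round(2),"width",(o[:,2]-o[:,1]).mean().round(1),"yaw",np.degrees(np.polyfit(o[:,0],o[:,1:].mean(1),1)[0]).round(1),"x ends",np.percentile(u[abs(u[:,1]-yc)<15][:,0],[.3,99.7]).round(1))
E
python3 - <<'E'
from m import *
s=manip.snapshot("wrist");W=cloud(s);np.savez("w9.npz",W=W);packpose(W,-43,68.8)
E
```

```text
[[10.0, -70.0, -16.7], [14.0, -61.2, -23.1], [18.0, -60.9, -23.1], [22.0, -61.0, -23.1], [26.0, -61.1, -23.0], [30.0, -60.9, -23.1]]
y mid -42.27 width 40.5 yaw 2.9 x ends [-40.1  37. ]
```

```bash
python3 - <<'E'
from m import *
W=np.load("w2.npz")["W"];p,R=frame();q=(W-p)@R*1000
for a,b in((45,52),(52,60),(60,80)):
    k=q[(q[...,2]>a)&(q[...,2]<b)&(q[...,0]>40)&(q[...,0]<100)&(abs(q[...,1])<30)]
    print(a,len(k),np.percentile(k,[2,98],0).round(1).tolist() if len(k) else "")
dl((1.6,42,0),(0,0,-10));unit([])
E
python3 -m inch '[[30,0.02,-0.5,0,0],[30,0.04,-1.05,-0.02,0.05],[30,0.04,-1.05,-0.02,0.05],[30,0.04,-1.05,-0.02,0.05],[30,0.04,-1.05,-0.02,0.05]]'; python3 - <<'E'
from m import *
s,W=look("w10.png");packtop(W,0);packpose(W,0,68.8);dl((1,0,0),(0,1,0),(0,0,-10));unit([])
E
```

```text
45 796 [[40.7, -13.2, 45.6], [78.8, 14.0, 52.0]]
52 551 [[52.2, -11.8, 52.0], [77.1, 12.5, 57.0]]
60 0 
(1.6, 42, 0) -> [ 0.04 -1.05 -0.02]
(0, 0, -10) -> [0.125 0.001 0.217]
t 13.4 tcp [ 0.6049 -0.002   0.1171] yaw 72.67 q [ 0.3   0.64 -0.56  1.71  0.41  0.91 -0.73] F [-0.5 -0.3 -1.3]
clock: 13.9
tcp_pos: [0.5661, 0.0114, 0.1182]
tcp_rot: [3.141, -0.0, 1.262]
contact_force: [0.2, -0.9, -3.0]
width: 0.459
grip_force: 72.9Traceback (most recent call last):
  File "<stdin>", line 2, in <module>
  File "m.py", line 41, in look
    pc,R2,dd,n=cradle(W,mask);print("face",pc.round(4),n,np.round(dd,1),"tilt",np.degrees(np.arccos(R2[2,2])).round(1),"yaw",np.degrees(np.arctan2(R2[1,0],R2[0,0])).round(1))
               ~~~~~~^^^^^^^^
  File "m.py", line 16, in cradle
    Q=P[best];c=Q.mean(0);n=np.linalg.svd(Q-c)[2][2];n*=np.sign(n[2])
                            ~~~~~~~~~~~~~^^^^^
    u, s, vh = gufunc(a, signature=signature)
               ~~~~~~^^^^^^^^^^^^^^^^^^^^^^^^
numpy._core._exceptions._ArrayMemoryError: Unable to allocate 8.11 GiB for an array with shape (32984, 32984) and data type float64
```

```bash
sed -i 's/svd(Q-c)/svd(Q-c,full_matrices=False)/; s/svd(t-c)/svd(t-c,full_matrices=False)/' m.py; python3 - <<'E'
from m import *
s,W=look("w10.png");np.savez("w10.npz",W=W);packtop(W,0);packpose(W,0,68.8)
p,R=frame();q=(W-p)@R*1000
# pocket edges seen: floor / walls beyond pack
k=q[(q[...,2]<-4)&(q[...,2]>-24)&(abs(q[...,0])<46)&(abs(q[...,1])<26)];print("pocket pts",len(k),np.percentile(k,[1,99],0).round(1).tolist() if len(k) else "")
dl((1,0,0),(0,1,0),(0,0,-10));unit([])
W=np.load("w9.npz")["W"];q=(W-p)@R*1000
f=q[(abs(q[...,2]+20)<2)&(abs(q[...,0])<46)&(abs(q[...,1])<26)];print("floor w9",len(f),np.percentile(f,[.5,99.5],0).round(1).tolist())
g=q[(abs(q[...,2])<1.5)&(abs(q[...,0])<88)&(abs(q[...,1])<58)]
print("face w9 ext",np.percentile(g,[.2,99.8],0).round(1).tolist())
E
```

```text
face [0.5766 0.0445 0.0831] 32957 [156.  111.5   0.2] tilt 29.8 yaw 72.3
top n [ 0.004 -0.004  1.   ] pitch 0.2 roll -0.3 c [ 8.  -0.7 68.9] 12253 rect [-0.9 -0.3] [79.3 63.1] 0.5 ext [[-38.1, -24.5, 67.3], [38.0, 23.6, 70.1]]
[[10.0, -30.1, 28.0], [14.0, -20.1, 17.8], [18.0, -20.1, 17.8], [22.0, -20.1, 17.9], [26.0, -20.2, 18.0], [30.0, -20.2, 17.9]]
y mid -1.13 width 41.4 yaw -0.0 x ends [-38.7  38.5]
pocket pts 0 
(1, 0, 0) -> [ 0.022 -0.    -0.012]
(0, 1, 0) -> [-0.    -0.025 -0.   ]
(0, 0, -10) -> [ 0.125 -0.     0.217]
t 14.0 tcp [0.566  0.0114 0.1181] yaw 72.31 q [ 0.3   0.59 -0.56  1.82  0.41  0.85 -0.77] F [-0.2  0.9 -1.8]
floor w9 7545 [[-42.5, -17.9, -21.6], [31.4, 21.8, -18.3]]
face w9 ext [[-85.3, -54.6, -1.5], [68.6, 55.1, 1.4]]
```

View pics/w10.png

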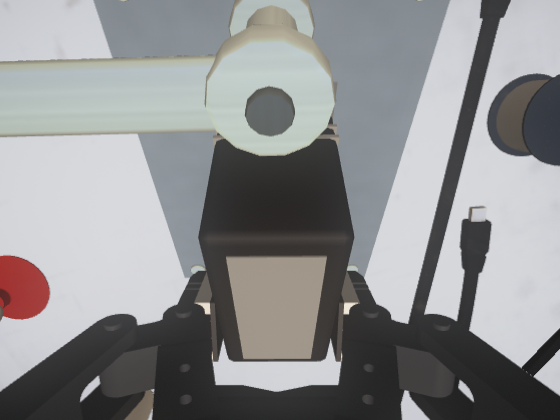

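```bash
python3 -m inch '[[30,-0.01,-0.035,0,0],[30,0.04,-0.035,0.08,0],[30,0.08,-0.035,0.15,0],[30,0.115,-0.035,0.215,0],[30,0.14,-0.035,0.26,0],[30,0.165,-0.035,0.3,0],[30,0.165,-0.035,0.3,0]]'; python3 - <<'E'
from m import *
s=manip.snapshot("wrist");W=cloud(s);packtop(W,0);packpose(W,0,55)
E
```

```text
clock: 14.7
tcp_pos: [0.5661, 0.0186, 0.106]
tcp_rot: [-3.141, -0.0, 1.263]
contact_force: [-0.5, -0.0, -1.6]
width: 0.46
grip_force: 72.9
top n [ 0.005 -0.012  1.   ] pitch 0.3 roll -0.7 c [ 8.1 -0.1 54.9] 12617 rect [12.8  2.1] [110.8  61.5] 15.8 ext [[-38.2, -22.5, 53.3], [69.6, 24.6, 56.2]]
[[10.0, -28.3, 29.8], [14.0, -17.9, 20.0], [18.0, -17.9, 20.2], [22.0, -17.9, 20.1], [26.0, -17.8, 20.1], [30.0, -17.8, 20.1]]
y mid 1.05 width 41.3 yaw 0.8 x ends [-38.7  59.3]
```

```bash
python3 -m inch '[[30,0.03,0.01,0.05,0],[30,0.06,0.01,0.11,0],[30,0.09,0.01,0.16,0],[30,0.11,0.01,0.2,0],[30,0.11,0.01,0.2,0]]'; python3 - <<'E'
from m import *
s=manip.snapshot("wrist");W=cloud(s);packtop(W,0);packpose(W,0,46)
E
```

```text
clock: 15.25
tcp_pos: [0.5679, 0.0228, 0.0981]
tcp_rot: [3.142, -0.001, 1.263]
contact_force: [0.9, 2.1, -2.1]
width: 0.461
grip_force: 72.9
top n [ 0.005 -0.008  1.   ] pitch 0.3 roll -0.5 c [ 8.4 -0.1 45.8] 12809 rect [-0.3 -0. ] [79.5 63.8] 0.7 ext [[-38.3, -23.8, 44.2], [37.8, 25.1, 47.0]]
[[10.0, -28.6, 29.7], [14.0, -18.3, 19.6], [18.0, -18.4, 19.6], [22.0, -18.3, 19.6], [26.0, -18.4, 19.6], [30.0, -18.4, 19.5]]
y mid 0.6 width 41.3 yaw 0.0 x ends [-38.8  38.3]
```

```bash
python3 -m inch '[[44,0,0,0,0],[50,0,0,0,0],[60,0,0,0,0],[60,0,0,0,0],[60,0,0,0,0]]'; python3 - <<'E'
from m import *
s=manip.snapshot("wrist");W=cloud(s);packtop(W,0)
E
```

```text
clock: 15.8
tcp_pos: [0.5678, 0.0223, 0.0983]
tcp_rot: [3.142, 0.0, 1.263]
contact_force: [0.0, -0.3, -0.1]
width: 0.7
grip_force: 0.0
top n [ 0.005 -0.004  1.   ] pitch 0.3 roll -0.2 c [ 6.8 -0.1 40.2] 12731 rect [-16.1  -0.2] [109.5  64. ] 0.8 ext [[-65.6, -29.6, 38.6], [37.5, 30.4, 41.3]]
```

```bash
python3 -m inch '[[60,0,0,-0.6,0],[60,0,0,-1.6,0],[60,0,0,-2.6,0],[60,0,0,-3.6,0],[60,0,0,-4.2,0],[60,0,0,-4.2,0]]'|head -2; python3 - <<'E'
from m import *
s=manip.snapshot("wrist");W=cloud(s);packtop(W,0)
unit([((.4783,.106,.29),-18.4)])
E
```

```text
clock: 16.45
tcp_pos: [0.5694, 0.023, 0.2701]
top n [0.004 0.003 1.   ] pitch 0.2 roll 0.2 c [ 0.8  0.2 40.4] 2774 rect [-16.7   0.1] [109.8  38.9] 0.2 ext [[-68.4, -18.5, 38.9], [37.1, 19.2, 41.7]]
t 16.5 tcp [0.5685 0.0226 0.2679] yaw 72.34 q [ 0.33  0.44 -0.64  1.61  0.28  1.18 -0.67] F [ 0.2 -1.  -0.5]
[0.4783 0.106  0.29  ] -> [ 1.304 -2.779 -0.561] turn 15.123
```

```bash
python3 -m inch '[[44,0.2,-0.4,-0.5,1.4],[44,0.4,-0.9,-0.55,2.8],[44,0.7,-1.4,-0.55,4.2],[44,1,-2,-0.55,5.6],[44,1.2,-2.5,-0.55,7],[44,1.3,-2.78,-0.55,8.4],[44,1.3,-2.78,-0.55,9.8],[44,1.3,-2.78,-0.55,11.2]]'|head -2; python3 -m inch '[[44,0,0,0,1.3],[44,0,0,0,2.6],[44,0,0,0,3.9],[44,0,0,0,3.9],[44,0,0,0,3.9]]'|head -2;python3 - <<'E'
from m import *
unit([((.4783,.106,.25),-18.4),((.4783,.106,.181),-18.4)])
E
```

```text
clock: 17.3
tcp_pos: [0.4766, 0.1057, 0.287]
clock: 17.8
tcp_pos: [0.4772, 0.1055, 0.2873]
t 17.8 tcp [0.4772 0.1055 0.2873] yaw -18.02 q [-0.01  0.26 -0.34  1.77  0.1   1.13 -2.27] F [ 0.2 -0.2  0.9]
[0.4783 0.106  0.25  ] -> [ 0.024 -0.021  0.934] turn 0.063
[0.4783 0.106  0.181 ] -> [ 0.027 -0.023  2.659] turn 0.063
```

```bash
python3 -m inch '[[44,0.02,-0.02,0.8,0],[44,0.02,-0.02,1.6,0],[44,0.02,-0.02,2.3,0],[44,0.02,-0.02,2.65,0],[44,0.02,-0.02,2.65,0]]';python3 - <<'E'
from m import *
def arc(deg,z=78): a=np.radians(deg);return cw(65-112*np.cos(a),112*np.sin(a),z)-[0,0,.008]
unit([(arc(d),72.4-d) for d in (83,75,67,59,51,43,35,27)])
E
```

```text
clock: 18.3
tcp_pos: [0.4772, 0.1057, 0.1801]
tcp_rot: [3.139, 0.004, -0.316]
contact_force: [0.5, -0.4, 0.5]
width: 0.515
grip_force: 0.0
t 18.3 tcp [0.4772 0.1057 0.1801] yaw -18.08 q [-0.03  0.38 -0.33  1.94  0.15  0.86 -2.32] F [ 0.5 -0.4  0.5]
[0.4741 0.0893 0.172 ] -> [0.054 0.412 0.202] turn -1.246
[0.4729 0.0758 0.1644] -> [0.132 0.744 0.395] turn -2.58
[0.4739 0.062  0.157 ] -> [0.263 1.062 0.579] turn -3.913
[0.477  0.0484 0.15  ] -> [0.443 1.361 0.753] turn -5.246
[0.4822 0.0351 0.1436] -> [0.67  1.636 0.913] turn -6.58
[0.4894 0.0225 0.1379] -> [0.939 1.881 1.055] turn -7.913
[0.4984 0.0107 0.133 ] -> [1.245 2.091 1.177] turn -9.246
[ 0.509 -0.     0.129] -> [1.582 2.263 1.277] turn -10.58
```

```bash
python3 -m inch '[[44,0.05,0.41,0.2,-1.25],[44,0.13,0.74,0.39,-2.6],[44,0.26,1.06,0.57,-3.9],[44,0.44,1.36,0.74,-5.2],[44,0.67,1.63,0.9,-6.6],[44,0.94,1.88,1.04,-7.9],[44,1.24,2.09,1.16,-9.2],[44,1.58,2.26,1.26,-10.6]]';python3 - <<'E'
from m import *
def arc(deg,z=78): a=np.radians(deg);return cw(65-112*np.cos(a),112*np.sin(a),z)-[0,0,.008]
unit([(arc(d),72.4-max(d,0)) for d in (19,11,5,0,-4,-6)])
E
```

```text
clock: 19.1
tcp_pos: [0.511, -0.0, 0.1326]
tcp_rot: [3.141, -0.001, 0.799]
contact_force: [-0.2, 0.4, 0.4]
width: 0.513
grip_force: 0.4
t 19.1 tcp [ 0.511  -0.      0.1326] yaw 45.78 q [ 0.35  0.5  -0.59  1.95  0.38  0.8  -1.22] F [-0.2  0.4  0.4]
[ 0.5211 -0.0094  0.1259] -> [0.009 0.346 0.167] turn -1.271
[ 0.5345 -0.0173  0.1239] -> [0.099 0.722 0.218] turn -2.604
[ 0.5451 -0.0222  0.1231] -> [0.198 0.998 0.239] turn -3.604
[ 0.5543 -0.0255  0.1228] -> [0.299 1.22  0.245] turn -4.437
[ 0.5618 -0.0276  0.123 ] -> [0.392 1.392 0.241] turn -4.437
[ 0.5656 -0.0285  0.1232] -> [0.442 1.476 0.237] turn -4.437
```

```bash
python3 -m inch '[[44,0.01,0.35,0.15,-1.3],[44,0.1,0.72,0.2,-2.6],[44,0.2,1.0,0.22,-3.6],[44,0.3,1.22,0.23,-4.4],[44,0.39,1.36,0.23,-4.4],[44,0.42,1.45,0.23,-4.4],[44,0.42,1.45,0.23,-4.4]]';python3 - <<'E'
from m import *
s=manip.snapshot("wrist");save(s,"w11.png");W=cloud(s);p,R=frame();q=(W-p)@R*1000
k=q[(q[...,2]>46)&(q[...,2]<54)&(q[...,0]>-35)&(q[...,0]<40)&(abs(q[...,1])<40)]
print(len(k)); print(np.polyfit(65-k[:,0],k[:,1],1),"lever~",np.arctan2(k[:,1].mean(),65-k[:,0].mean()))
unit([])
E
```

```text
clock: 19.8
tcp_pos: [0.5639, -0.0284, 0.123]
tcp_rot: [3.141, -0.0, 1.251]
contact_force: [-0.2, 0.5, -0.5]
width: 0.514
grip_force: 0.0
10577
[ 0.01134671 -0.23296933] lever~ 0.007048715164134958
t 19.85 tcp [ 0.5636 -0.0281  0.123 ] yaw 71.69 q [ 0.45  0.61 -0.7   1.82  0.49  0.89 -0.8 ] F [-0.   0.8  0.1]
```

```bash
python3 -m inch '[[44,0,0.05,0,0],[44,0,0.08,0,0],[44,0,0.08,0,0]]'|sed -n 2,4p; python3 -m inch '[[44,0,-0.2,0,0],[44,0,-0.2,-0.8,0],[44,0,-0.2,-1.8,0],[44,0,-0.2,-2.8,0],[44,-1,-0.2,-3.8,0],[44,-2,-0.2,-4.2,0],[44,-2,-0.2,-4.2,0]]'|sed -n 2,4p;python3 - <<'E'
from m import *
s=manip.snapshot("wrist");save(s,"w12.png");W=cloud(s);p,R=frame();q=(W-p)@R*1000
k=q[(q[...,2]>46)&(q[...,2]<54)&(q[...,0]>-35)&(q[...,0]<40)&(abs(q[...,1])<40)]
print(len(k)); print("lever~",np.arctan2(k[:,1].mean(),65-k[:,0].mean()))
k=q[(abs(q[...,2]-40)<5)&(abs(abs(q[...,1])-14)<4)&(abs(q[...,0])<36)];A=np.c_[k[:,:2],np.ones(len(k))];print(len(k),np.linalg.lstsq(A,k[:,2],rcond=None)[0])
E
```

```text
tcp_pos: [0.5657, -0.0288, 0.1228]
tcp_rot: [-3.14, 0.0, 1.253]
contact_force: [-2.9, 1.8, 2.9]
tcp_pos: [0.5335, -0.1098, 0.2931]
tcp_rot: [3.136, 0.004, 1.243]
contact_force: [-0.3, -0.3, -0.3]
1065
lever~ -3.0167335273129993e-05
860 [7.80949612e-03 2.41795671e-03 3.99590476e+01]
```

View pics/w12.png

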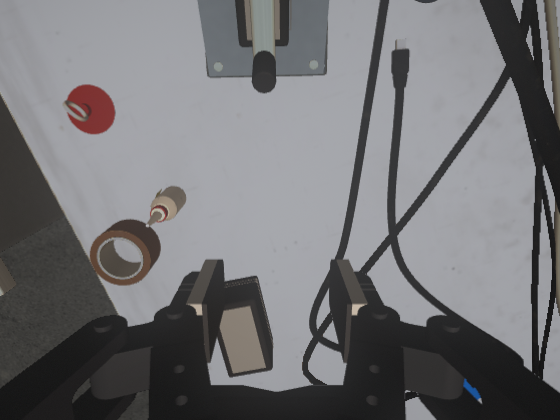

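The picture shows the lever shut over the seated pack (handle at 263,75). The pack's top measures 40.0 mm above the face and level with it. The wide pack (245,330) and glue bottle (165,205) are still standing, and nothing touches the robot.

```bash
python3 -c "
from cell import manip
print(manip.close_job())"
```

```text
the job is handed in; nothing more can be done
None
```

The narrow pack is fully home in the pocket, the lever is shut over it (measured about 0.00 rad), and the job is handed in at about 21 s of the 67 s allowed; I didn't touch the other pack, the bottles, the jar or the tin, and no verdict came back.

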